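# Stow the laryngoscope handle in its slide-top case

### The arm

A 7-joint arm with a two-finger parallel gripper is mounted at the origin on the work surface. World frame = base frame: x ahead of the robot, y to its left, z up, the work surface at z = 0. Lengths are in mm, angles in rad, forces in N, time in s.
With the tool pointing down it reaches from about 425 to 800 mm from the base axis. Payload 8.3 kg.
Tool frame: the origin (TCP) lies midway between the tips of the shut fingers; the grasp point (between the pads) lies 19 mm behind it (r.tcp_to_grasp is the distance from the TCP to the grasp point, in mm); z points along the fingers, y is the direction in which the jaws open and shut (so a half turn about z gives the same grasp; the last joint's range is limited). The gripper opens to 85 mm and grips with 20 to 120 N. Pads are 22 mm wide; open, the fingers measure 114 mm over their backs; the gripper's body (76 mm by 85 mm) begins 54 mm behind the grasp point. The pads swing forward as they close: fully open they stand 13 mm farther back than shut.
Start: joints at [-1.338, 0.383, 0.016, 1.37, -0.006, 1.388, -0.046], TCP at [182.139, 597.853, 231.279] pointing down, gripper open.
Joint ranges: [-2.95, 2.95], [-0.25, 2.06], [-1.52, 1.56], [0.18, 2.33], [-1.44, 4.58], [0.02, 2.06], [-3.01, 3.01]. Speed limits (rad/s): [2.39, 2.39, 3.01, 3.01, 3.14, 3.14, 3.14].

### API

Orientations are given as a unit quaternion [w, x, y, z].
In Python, from bench import r gives the robot as it stands.
- The arm moves only by the tool jog_arm, never from a script. Its argument "rows" is a list that holds one entry, the list of rows, each a list of 7 numbers: the turn, a rotation vector about the tool's x, y, z in degrees, then the shift along the tool's x, y, z in mm, then the finger opening in mm, from 0 to 85.4. In form: [[[rx, ry, rz, dx, dy, dz, claw], ...]]. A call has 1 to 20 rows; each row shifts and turns the pose as measured when the row begins, along the tool's axes as they then stand; what a row does not reach is not made up. A row lasts 1/10 s, in which the tool goes at most 50 mm and 8.59 degrees, less where a joint would pass 70% of its speed; a pose out of reach is approached as far as the arm can. A call with a gripper value outside its range is refused whole. The fingers move at their own pace and stop on an object; "grip_force" is the grip in N (left out, the last holds). Time passes only in rows, so rows that do not move let the fingers close. It gives the time, the measured TCP pose, the force and the opening at its end, in the units of the state.
- r.observe(): the state, without advancing time (a new reading comes with each control period).
- r.snapshot(name): name is "scene" or "top" or "wrist"; returns a dict with "color" (420x560x3 uint8, red, green, blue), "fx", "fy", "cx", "cy" (pixels), "R" (3x3) and "t" (3): a world point X has camera coordinates R X + t. Camera axes: x right, y down, z forward; pixel columns grow to the right and rows downward; lengths in mm; the calibration is good to about 2 mm. A picture is of the moment at which its call begins. There is no depth.
- r.hand_in(): hands the job in, once; it reports no verdict.
The state is a dict: "clock": time; "joint_positions": joint angles; "dq": joint speeds; "joint_efforts": joint torques, N m; "ee_pos": TCP position; "tool_rot": TCP orientation; "wrist_force": force on the tool from outside, world axes, zero at the start; "ft_torque": the same for the moment, N m; "width": finger opening in mm.
Only numpy, scipy, OpenCV 4.12 (cv2) and the standard library are available. Lean on these libraries where they do the work, as an engineer would, in place of code of your own. Each camera call takes 0.05 s, during which the arm holds its last target.

### The job

Slide the white cover of the grey instrument case well back, lay the longer of the two steel laryngoscope handles flat inside the case (set it down, do not drop it), and slide the cover fully shut again over it. Leave the shorter handle where it is.

Things in the scene. Friction and masses are not known exactly. Their poses are not given: they have to be found in the camera images.
- case_in (a point): Centre of the inner floor, 6 mm above the table, of the fixed grey case. z up; y along its length, the cover opens towards +y; x across. Outside 130 (x) by 220 (y) by 56 mm high, walls 6 mm; inside 118 by 208 mm, 40 mm deep under the cover; lips leave 106 mm clear in x. With the cover fully back the case is open from y = -104 to +51 mm; the cover overhangs the +y end.
- cover_grip (a point): Centre of the grip block on the white sliding cover: 36 (x) by 18 (y) by 24 mm high, top 75 mm and foot (cover top) 51 mm above the table; axes as case_in. Pinch it from above. In case_in's frame it has x = 0 and y = -75 mm fully shut, +80 mm fully back (end stops). The cover starts shut or up to 30 mm ajar, slides with about 1.5 N of friction and stays where left.
- long_handle_mid (a point): Centre of the longer laryngoscope handle: a ribbed steel bar of rounded square section, 110 mm long (own y) by 26 by 26 mm, with a narrower dark blade fitting (18 mm wide, 20 mm long) at its +y end; 0.12 to 0.25 kg. It lies flat on the table (thin blue mat), centre 13 mm up, z up. Grip it from above across its 26 mm width, at the middle.
- short_handle_mid (a point): Centre of the shorter laryngoscope handle, to be left alone: the same section and look, but only 66 mm long (own y axis), lying flat, centre 13 mm up. The two handles may lie in either place.

How it is judged (in metres and radians):
On the way, in this order (a step that is already met when the one before it is completed fails the run):
1. the cover is slid back at least 95 mm from shut, before the handle is in (y of cover_grip in the frame of case_in above 0.02 m and not (x of long_handle_mid in the frame of case_in between -0.055 and 0.055 m and y of long_handle_mid in the frame of case_in between -0.1 and 0.1 m and z of long_handle_mid in the frame of case_in between 0.005 and 0.023 m)), for 0.1 s.
2. the longer handle lies flat on the floor of the case, let go, with the cover still back (x of long_handle_mid in the frame of case_in between -0.055 and 0.055 m and y of long_handle_mid in the frame of case_in between -0.1 and 0.1 m and z of long_handle_mid in the frame of case_in between 0.005 and 0.023 m and y of cover_grip in the frame of case_in above -0.03 m and contact force between the fingers and long_handle below 0.1 N), for 0.2 s.
At the end, for the whole second after the job is handed in: The longer handle lies flat and at rest on the floor of the case (its centre within the case's walls and no more than 10 mm higher than when lying), and the cover is shut to within 10 mm (x of long_handle_mid in the frame of case_in between -0.055 and 0.055 m and y of long_handle_mid in the frame of case_in between -0.1 and 0.1 m and z of long_handle_mid in the frame of case_in between 0.005 and 0.023 m and y of cover_grip in the frame of case_in below -0.065 m and linear speed of long_handle below 0.02 m/s); the robot touches nothing.
It fails at once if the shorter handle is moved by more than 30 mm (distance of short_handle_mid from where it was at the start of the episode above 0.03 m).
It fails at once if the longer handle is loose in the air more than 70 mm above its lying height (dropped) (height (world z) of long_handle_mid above 0.085 m and contact force between the fingers and long_handle below 0.05 N).
It also fails if it takes over 61 s, if anything falls off the work surface, if the arm or the gripper's body presses on something with over 40 N, if the wrist force passes 120 N, or if a joint passes its speed limit or range.

## Working session

There is one attempt and no reset: what is moved stays moved. The work goes in short steps, Python scripts to look and compute and a tool call to move; the robot and the scene stay as the last step left them, time stands still between calls to the robot, and variables do not carry over. Pictures are saved under pics/ and viewed, and the job is handed in when it is done.

Besides the shell and the picture viewer there is one more tool, called after "Request:" as name(argument=value, ...) on one line, values as JSON. jog_arm: Moves the arm, as the interface text tells. Its arguments: {"type":"object","properties":{"rows":{"type":"array"},"grip_force":{"type":"number"}},"required":["rows"]}

```bash
mkdir -p pics; ls
python3 - <<'E'
from bench import r
import cv2
o=r.observe()
print(o['clock'],o['ee_pos'],o['tool_rot'],o['width'],o['wrist_force'])
for n in ['scene','top','wrist']:
    s=r.snapshot(n); cv2.imwrite(f'pics/{n}0.png',s['color'][...,::-1])
    print(n,s['fx'],s['cx'],s['cy'],s['R'],s['t'])
E
```

```text
pics
0.0 [182.01813818 597.39092023 230.28431821] [-1.26136385e-04  1.47334186e-01  9.89086300e-01 -9.55272895e-04] 85.73414168877886 [ 0.6362291  -0.07058728  0.91211182]
scene 458.3603178674594 275.1628707608583 208.91984234984162 [[-0.72766826  0.68590759  0.00544894]
 [ 0.58274075  0.62237149 -0.52255807]
 [-0.36181781 -0.3770736  -0.85258628]] [ 441.28253454 -251.02405031 1038.38090952]
top 472.17748202271326 272.3870512462234 203.48649643424187 [[ 0.0222969  -0.99973564 -0.00561286]
 [-0.98349729 -0.02092579 -0.17970865]
 [ 0.17954368  0.00952717 -0.98370387]] [-38.66024724 559.22379614 745.87425442]
wrist 316.42202754011726 282.89081380403104 211.43684842587848 [[ 0.29086759  0.95676257 -0.00119844]
 [ 0.90388728 -0.27438177  0.32818049]
 [ 0.31366198 -0.09654032 -0.94461428]] [-625.2139687   -43.12701312  380.89969046]
```

View pics/scene0.png

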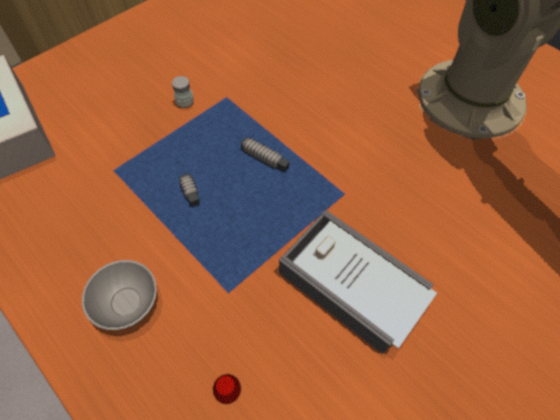

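View pics/top0.png

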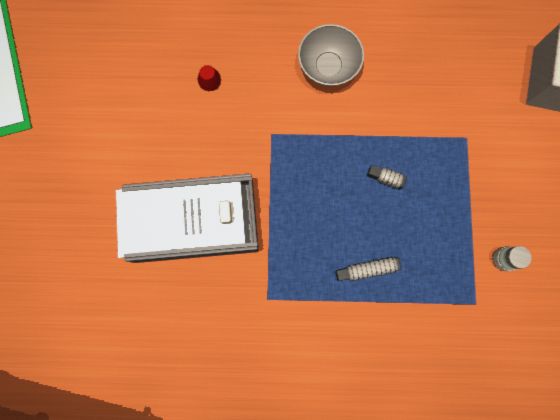

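View pics/wrist0.png

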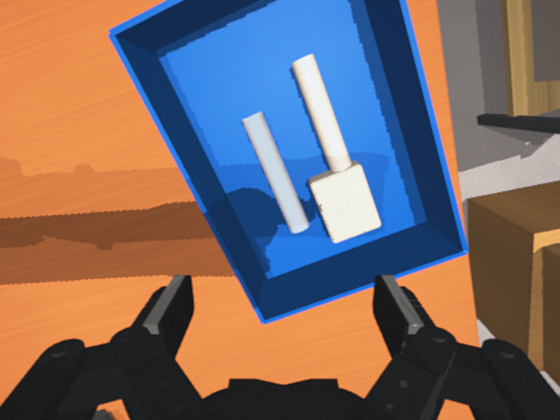

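The top view shows the grip block at about (225,211) and the case spanning columns 118–257. The long handle is at (368,270) with its fitting at the left end, and the short one is at (387,177). Next I'll measure them.

```bash
cat > h.py <<'E'
import numpy as np,cv2
from bench import r
def ray(s,uv,z):
    R=np.array(s['R']);t=np.array(s['t'])
    d=R.T@np.array([(uv[0]-s['cx'])/s['fx'],(uv[1]-s['cy'])/s['fy'],1]); c=-R.T@t
    return c+d*(z-c[2])/d[2]
def proj(s,X):
    p=np.array(s['R'])@X+s['t']; return np.array([s['fx']*p[0]/p[2]+s['cx'],s['fy']*p[1]/p[2]+s['cy']])
E
python3 - <<'E'
from h import *
for n in ['top','scene']:
    s=r.snapshot(n); c=s['color'].astype(int); hsv=cv2.cvtColor(s['color'],cv2.COLOR_RGB2HSV)
    mat=((hsv[...,0]>95)&(hsv[...,0]<130)&(hsv[...,1]>110)).astype(np.uint8)
    cs,_=cv2.findContours(mat,cv2.RETR_EXTERNAL,cv2.CHAIN_APPROX_SIMPLE)
    # mat-filled region
    for k in sorted(cs,key=cv2.contourArea)[-1:]:
        print(n,'mat',cv2.boundingRect(k))
        f=np.zeros_like(mat); cv2.drawContours(f,[cv2.convexHull(k)],-1,1,-1)
        f=cv2.erode(f,np.ones((7,7)))
        inn=((f>0)&(hsv[...,1]<110)).astype(np.uint8)
        inn=cv2.morphologyEx(inn,cv2.MORPH_CLOSE,np.ones((3,3)))
        cc,_=cv2.findContours(inn,cv2.RETR_EXTERNAL,cv2.CHAIN_APPROX_SIMPLE)
        for q in cc:
            if cv2.contourArea(q)<60: continue
            rc=cv2.minAreaRect(q); b=cv2.boxPoints(rc)
            print(rc); W=np.array([ray(s,p,18)[:2] for p in b]); print(W.round(1).tolist(), W.mean(0), [np.linalg.norm(W[i]-W[i-1]) for i in (1,2)])
    # white cover
    w=((hsv[...,1]<40)&(hsv[...,2]>150)).astype(np.uint8)
    cs,_=cv2.findContours(w,cv2.RETR_EXTERNAL,cv2.CHAIN_APPROX_SIMPLE)
    for k in cs:
        if cv2.contourArea(k)>800: rc=cv2.minAreaRect(k);print('white',rc,[ray(s,p,51)[:2].round(1).tolist() for p in cv2.boxPoints(rc)])
s=r.snapshot('top')
cv2.imwrite('pics/z1.png',cv2.resize(s['color'][165:275,105:275,::-1],None,fx=4.5,fy=4.5,interpolation=cv2.INTER_NEAREST))
cv2.imwrite('pics/z2.png',cv2.resize(s['color'][155:295,325:425,::-1],None,fx=4,fy=4,interpolation=cv2.INTER_NEAREST))
s=r.snapshot('scene')
cv2.imwrite('pics/z3.png',cv2.resize(s['color'][200:355,270:440,::-1],None,fx=3.8,fy=3.8,interpolation=cv2.INTER_NEAREST))
E
```

```text
top mat (268, 135, 207, 169)
((367.92181396484375, 269.0958251953125), (16.436893463134766, 65.7475814819336), 79.04593658447266)
[[457.1, -134.3], [480.8, -245.3], [453.4, -249.9], [429.9, -139.6]] [ 455.30574299 -192.25899065] [np.float64(113.46407046032422), np.float64(27.79085011293666)]
((386.69329833984375, 175.99742126464844), (38.76974105834961, 17.87715721130371), 21.037511825561523)
[[616.4, -189.9], [647.2, -201.8], [623.0, -265.5], [592.5, -253.3]] [ 619.8091255  -227.61755914] [np.float64(33.01969524730607), np.float64(68.13856778348804)]
white ((184.26376342773438, 217.57740783691406), (67.58077239990234, 138.60604858398438), 85.10090637207031) [[577.6, 245.8], [603.2, 11.9], [488.7, -1.2], [464.2, 226.7]]
white ((11.499998092651367, 64.99999237060547), (22.999996185302734, 121.99998474121094), 0.0) [[687.1, 451.5], [920.9, 481.1], [921.7, 438.8], [687.9, 411.2]]
scene mat (116, 99, 226, 192)
((189.3000030517578, 189.39999389648438), (33.83636474609375, 15.495158195495605), 71.56504821777344)
[[620.6, -267.0], [592.2, -256.8], [623.7, -183.5], [650.6, -193.8]] [ 621.7803292  -225.27579525] [np.float64(30.15379743462974), np.float64(79.72678697707772)]
((264.28302001953125, 153.49057006835938), (54.586265563964844, 17.871658325195312), 29.05460548400879)
[[490.0, -240.1], [449.5, -259.3], [425.3, -141.4], [464.9, -125.5]] [ 457.40942456 -191.59610744] [np.float64(44.83071031408579), np.float64(120.32208364846971)]
white ((361.8086853027344, 281.4161071777344), (134.68173217773438, 66.60355377197266), 34.99201965332031) [[612.3, 35.8], [489.5, 6.7], [464.9, 228.5], [578.7, 241.3]]
white ((16.5, 98.0), (84.0, 33.0), 90.0) [[720.3, -779.5], [666.4, -729.3], [784.5, -506.3], [831.7, -550.4]]
```

View pics/z1.png

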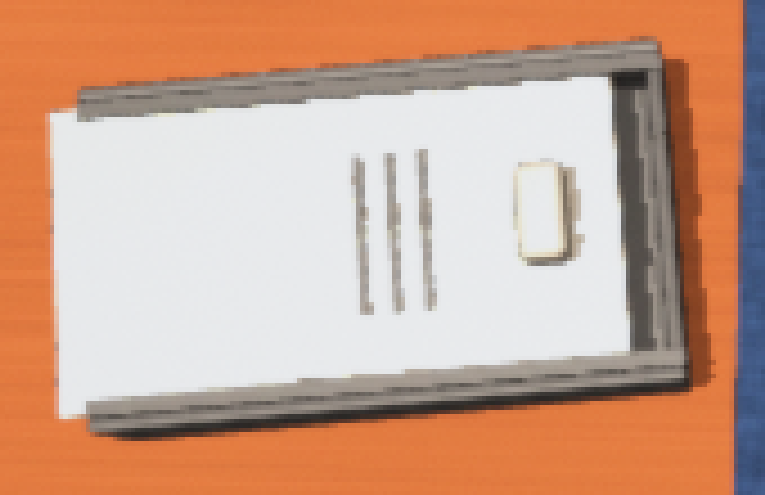

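View pics/z2.png

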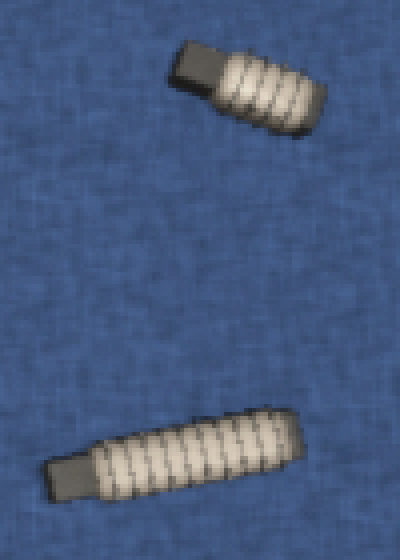

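View pics/z3.png

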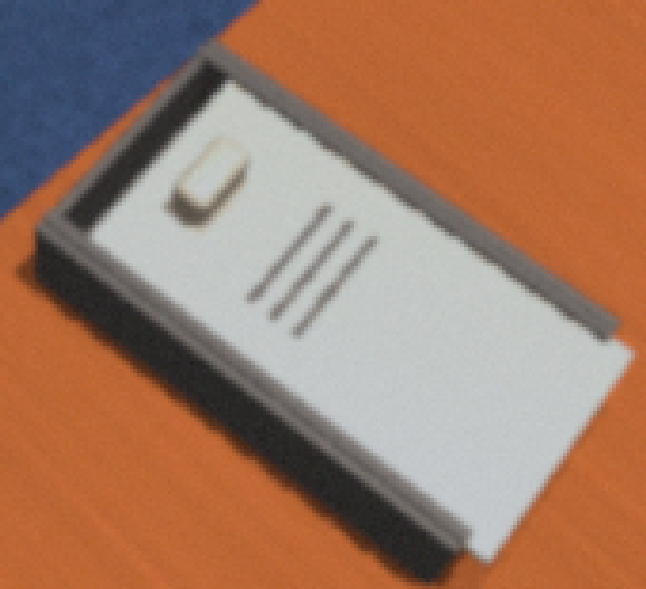

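Run:
```python
from h import *
s=r.snapshot('top')
f=lambda p,z:ray(s,(105-.4+p[0]/4.5,165-.4+p[1]/4.5),z)[:2].round(1)
P=[f(p,56) for p in [(658,42),(689,353),(89,404),(79,90)]];print(P)
a=P[3]-P[0];b=P[2]-P[1];print('len',np.linalg.norm(a),np.linalg.norm(b),np.degrees(np.arctan2(-a[0],a[1])),np.degrees(np.arctan2(-b[0],b[1])))
print(np.mean(P,0))
print('block',f((541,211),75)); print('blockends',f((515,211),75),f((567,211),75))
# cover front edge
c=[f((612,75),51),f((630,352),51)];d=[f((50,115),51),f((58,416),51)];print('cover',c,d)
s=r.snapshot('scene')
g=lambda p,z:ray(s,(270-.4+p[0]/3.8,200-.4+p[1]/3.8),z)[:2].round(1)
print('sc block',g((212,166),75),[g(p,56) for p in [(210,42),(40,228),(618,325)]])
```

```text
[array([609.1,  11.2]), array([492.1,  -3.8]), array([468.7, 215.1]), array([586. , 228.1])]
len 218.1266146072047 220.14715533024724 6.079125298467014 6.101640342813393
[538.975 112.65 ]
block [540.6  50.5]
blockends [540.4  59.9] [540.8  41.1]
cover [array([597.1,  28.4]), array([492.5,  18.2])] [array([577.2, 240. ]), array([464.3, 227.8])]
sc block [541.   51.3] [array([4.858e+02, 4.000e-01]), array([609.8,  15.2]), array([461.5, 216.5])]
```

Case centre is about (534,112), yaw 6.1°. The block is at (541,51), so the cover is about 13 mm ajar. The long handle is at (455.5,-192), yaw 12°. With the tool's y along case x, tool x points along case +y. I'll write a small planning helper.

```bash
cat >> h.py <<'E'
def ty():
    from scipy.spatial.transform import Rotation as Q
    q=np.array(r.observe()['tool_rot']); M=Q.from_quat(q[[1,2,3,0]]).as_matrix()
    return M
def plan(T,yaw,n):
    M=ty(); p=np.array(r.observe()['ee_pos']); a=np.degrees(np.arctan2(M[1,1],M[0,1])); 
    print('now',p.round(1),'yaw',round(a,2),'tilt',np.degrees(np.arccos(-M[2,2])).round(2), 'tool z',M[:,2].round(3),'F',np.round(r.observe()['wrist_force'],1),'w',round(r.observe()['width'],1),'t',r.observe()['clock'])
    step=(np.array(T)-p)/n; da=(yaw-a)/n
    for k in range(n):
        t=np.radians(a+k*da); y=np.array([np.cos(t),np.sin(t)]);x=np.array([-y[1],y[0]])
        print([0,0,round(-da,1),round(step[:2]@x,0),round(step[:2]@y,0),round(-step[2],0)])
E
python3 - <<'E'
from h import *
plan([541,51,130],6.1,16)
E
```

```text
now [182.1 597.8 231.2] yaw 73.06 tilt 0.01 tool z [-0. -0. -1.] F [-0.9  0.3 -0.8] w 85.4 t 0.45
[0, 0, np.float64(4.2), np.float64(-31.0), np.float64(-26.0), np.float64(6.0)]
[0, 0, np.float64(4.2), np.float64(-33.0), np.float64(-24.0), np.float64(6.0)]
[0, 0, np.float64(4.2), np.float64(-35.0), np.float64(-21.0), np.float64(6.0)]
[0, 0, np.float64(4.2), np.float64(-36.0), np.float64(-19.0), np.float64(6.0)]
[0, 0, np.float64(4.2), np.float64(-38.0), np.float64(-16.0), np.float64(6.0)]
[0, 0, np.float64(4.2), np.float64(-39.0), np.float64(-13.0), np.float64(6.0)]
[0, 0, np.float64(4.2), np.float64(-40.0), np.float64(-10.0), np.float64(6.0)]
[0, 0, np.float64(4.2), np.float64(-40.0), np.float64(-7.0), np.float64(6.0)]
[0, 0, np.float64(4.2), np.float64(-41.0), np.float64(-4.0), np.float64(6.0)]
[0, 0, np.float64(4.2), np.float64(-41.0), np.float64(-2.0), np.float64(6.0)]
[0, 0, np.float64(4.2), np.float64(-41.0), np.float64(1.0), np.float64(6.0)]
[0, 0, np.float64(4.2), np.float64(-41.0), np.float64(4.0), np.float64(6.0)]
[0, 0, np.float64(4.2), np.float64(-40.0), np.float64(7.0), np.float64(6.0)]
[0, 0, np.float64(4.2), np.float64(-40.0), np.float64(10.0), np.float64(6.0)]
[0, 0, np.float64(4.2), np.float64(-39.0), np.float64(13.0), np.float64(6.0)]
[0, 0, np.float64(4.2), np.float64(-38.0), np.float64(16.0), np.float64(6.0)]
```

Request:
jog_arm(rows=[[[0,0,4.2,-31,-26,0,70],[0,0,4.2,-33,-24,0,70],[0,0,4.2,-35,-21,0,70],[0,0,4.2,-36,-19,4,70],[0,0,4.2,-38,-16,6,70],[0,0,4.2,-39,-13,6,70],[0,0,4.2,-40,-10,6,70],[0,0,4.2,-40,-7,6,70],[0,0,4.2,-41,-4,6,70],[0,0,4.2,-41,-2,6,70],[0,0,4.2,-41,1,6,70],[0,0,4.2,-41,4,6,70],[0,0,4.2,-40,7,6,70],[0,0,4.2,-40,10,6,70],[0,0,4.2,-39,13,6,70],[0,0,4.2,-38,16,6,70]]])

```text
clock: 2.05
ee_pos: [539.5, 28.6, 153.0]
tool_rot: [-0.002, 0.682, 0.731, 0.006]
wrist_force: [1.1, 0.6, 0.4]
width: 70.1
```

Run:
```python
from h import *
plan([540.8,51,120],6.1,4)
s=r.snapshot('wrist'); cv2.imwrite('pics/w1.png',s['color'][...,::-1])
```

```text
now [539.5  28.6 153. ] yaw 3.98 tilt 0.68 tool z [ 0.005  0.011 -1.   ] F [1.1 0.6 0.4] w 70.1 t 2.05
[0, 0, np.float64(-0.5), np.float64(6.0), np.float64(1.0), np.float64(8.0)]
[0, 0, np.float64(-0.5), np.float64(6.0), np.float64(1.0), np.float64(8.0)]
[0, 0, np.float64(-0.5), np.float64(6.0), np.float64(1.0), np.float64(8.0)]
[0, 0, np.float64(-0.5), np.float64(6.0), np.float64(1.0), np.float64(8.0)]
```

View pics/w1.png

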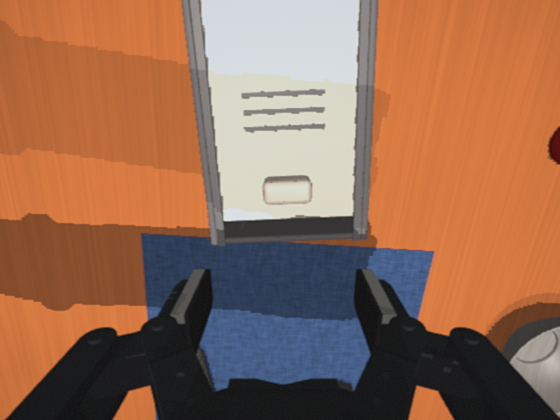

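The wrist view shows the block at about (288,190), and the tool is in line with the case. I'll move above the block.

Request:
jog_arm(rows=[[[0,0,-0.5,6,1,8,65],[0,0,-0.5,6,1,8,60],[0,0,-0.5,6,1,8,60],[0,0,-0.5,5,0,8,60],[0,0,0,0,0,0,60]]])

```text
clock: 2.6
ee_pos: [542.6, 46.7, 117.3]
tool_rot: [-0.0, 0.672, 0.74, 0.004]
wrist_force: [0.2, 0.6, 0.6]
width: 60.1
```

Run:
```python
from h import *
s=r.snapshot('wrist')
plan([540.8,51,58],6.1,4)
# block in wrist: brightest warm region near
p=proj(s,np.array([540.8,51,75.]));print('exp',p)
cv2.imwrite('pics/w2.png',s['color'][...,::-1])
```

```text
now [542.9  46.4 117.9] yaw 5.47 tilt 0.51 tool z [ 0.006  0.007 -1.   ] F [ 0.   0.6 -0.5] w 59.8 t 2.65
[0, 0, np.float64(-0.2), np.float64(1.0), np.float64(-0.0), np.float64(15.0)]
[0, 0, np.float64(-0.2), np.float64(1.0), np.float64(-0.0), np.float64(15.0)]
[0, 0, np.float64(-0.2), np.float64(1.0), np.float64(-0.0), np.float64(15.0)]
[0, 0, np.float64(-0.2), np.float64(1.0), np.float64(-0.0), np.float64(15.0)]
exp [279.51713803 236.77188212]
```

View pics/w2.png

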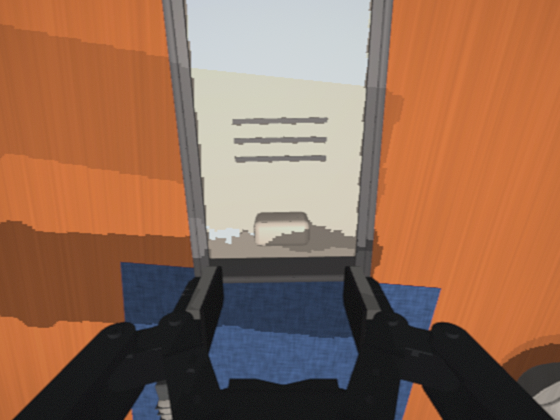

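Request:
jog_arm(rows=[[[0.2,-0.2,-0.2,2,0,15,60],[0.2,-0.2,-0.2,2,-1,15,60],[0,0,-0.2,2,-1,15,60],[0,0,0,1,0,13,60],[0,0,0,0,0,2,60],[0,0,0,0,0,0,60]]])

```text
clock: 3.25
ee_pos: [539.5, 55.0, 52.7]
tool_rot: [-0.0, 0.668, 0.745, -0.001]
wrist_force: [-0.0, -0.5, 0.4]
width: 59.9
```

Run:
```python
from h import *
s=r.snapshot('wrist')
plan([540.8,53,57],6.1,1)
cv2.imwrite('pics/w3.png',s['color'][...,::-1])
```

```text
now [539.5  55.1  52.9] yaw 6.25 tilt 0.12 tool z [-0.002 -0.001 -1.   ] F [ 0.2  0.1 -0.6] w 59.9 t 3.3
[0, 0, np.float64(0.1), np.float64(-2.0), np.float64(1.0), np.float64(-4.0)]
```

View pics/w3.png

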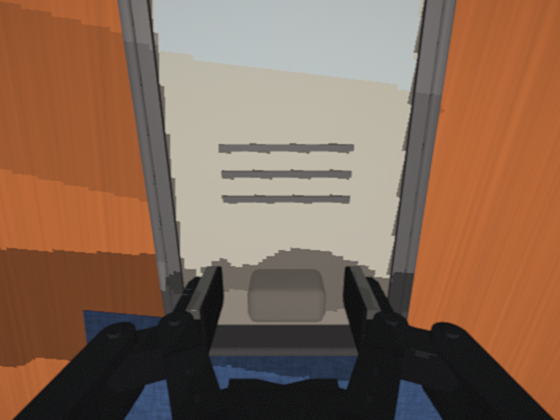

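The block sits between the fingers, with its centre at about (287,297). I'll raise 4 mm and close.

Request:
jog_arm(rows=[[[0,0,0,0,1,-5,60],[0,0,0,0,0,0,30],[0,0,0,0,0,0,30],[0,0,0,0,0,0,30],[0,0,0,0,0,0,30],[0,0,0,0,0,0,30],[0,0,0,0,0,0,30]]], grip_force=30)

```text
clock: 4.0
ee_pos: [541.1, 54.7, 59.9]
tool_rot: [0.0, 0.668, 0.744, -0.0]
wrist_force: [0.1, -0.1, -3.4]
width: 35.1
```

Request:
jog_arm(rows=[[[0,0,0,6,0,0,30],[0,0,0,10,0,0,30],[0,0,0,12,0,0,30],[0,0,0,12,0,0,30],[0,0,0,12,0,0,30],[0,0,0,12,0,0,30],[0,0,0,12,0,0,30],[0,0,0,12,0,0,30],[0,0,0,12,0,0,30],[0,0,0,10,0,0,30]]])

```text
clock: 5.0
ee_pos: [528.0, 172.8, 59.9]
tool_rot: [0.001, 0.668, 0.744, -0.001]
wrist_force: [-0.7, -2.6, -1.0]
width: 34.9
```

Run:
```python
from h import *
plan([541-14,55+139,59],6.1,1)
```

```text
now [528.  172.8  59.9] yaw 6.19 tilt 0.12 tool z [ 0.    -0.002 -1.   ] F [-0.7 -2.6 -1. ] w 34.9 t 5.0
[0, 0, np.float64(0.1), np.float64(21.0), np.float64(1.0), np.float64(1.0)]
```

Request:
jog_arm(rows=[[[0,0,0,6,0,0,30],[0,0,0,6,0,0,30],[0,0,0,3,0,0,30],[0,0,0,0,0,0,30],[0,0,0,0,0,0,60],[0,0,0,0,0,0,60],[0,0,0,0,0,0,60],[0,0,0,0,0,-10,60],[0,0,0,0,0,-25,60],[0,0,0,0,0,-35,60],[0,0,0,0,0,-35,60]]])

```text
clock: 6.1
ee_pos: [523.6, 189.0, 165.5]
tool_rot: [-0.001, 0.668, 0.744, -0.004]
wrist_force: [1.5, 0.0, 1.1]
width: 60.3
```

Run:
```python
from h import *
s=r.snapshot('top'); cv2.imwrite('pics/t2.png',s['color'][...,::-1])
plan([456,-191,130],12,10)
```

```text
now [526.7 189.8 172.1] yaw 6.11 tilt 0.07 tool z [ 0.001 -0.001 -1.   ] F [ 3.2 -0.1  4.9] w 59.7 t 6.15
[0, 0, np.float64(-0.6), np.float64(-37.0), np.float64(-11.0), np.float64(4.0)]
[0, 0, np.float64(-0.6), np.float64(-37.0), np.float64(-11.0), np.float64(4.0)]
[0, 0, np.float64(-0.6), np.float64(-37.0), np.float64(-12.0), np.float64(4.0)]
[0, 0, np.float64(-0.6), np.float64(-37.0), np.float64(-12.0), np.float64(4.0)]
[0, 0, np.float64(-0.6), np.float64(-37.0), np.float64(-13.0), np.float64(4.0)]
[0, 0, np.float64(-0.6), np.float64(-36.0), np.float64(-13.0), np.float64(4.0)]
[0, 0, np.float64(-0.6), np.float64(-36.0), np.float64(-13.0), np.float64(4.0)]
[0, 0, np.float64(-0.6), np.float64(-36.0), np.float64(-14.0), np.float64(4.0)]
[0, 0, np.float64(-0.6), np.float64(-36.0), np.float64(-14.0), np.float64(4.0)]
[0, 0, np.float64(-0.6), np.float64(-36.0), np.float64(-14.0), np.float64(4.0)]
```

View pics/t2.png

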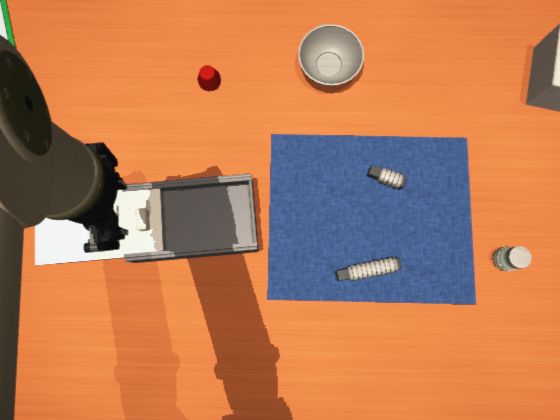

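The cover is back: the block is at (141,219) and the dark opening spans columns 162–247. Now to the handle.

Request:
jog_arm(rows=[[[0,0,-0.6,-30,-9,0,60],[0,0,-0.6,-37,-11,0,60],[0,0,-0.6,-37,-12,0,60],[0,0,-0.6,-37,-12,0,60],[0,0,-0.6,-37,-13,0,60],[0,0,-0.6,-36,-13,0,60],[0,0,-0.6,-36,-13,10,60],[0,0,-0.6,-36,-14,15,60],[0,0,-0.6,-36,-14,15,60],[0,0,-0.6,-30,-10,10,60],[0,0,0,0,0,0,60]]])

```text
clock: 7.25
ee_pos: [465.1, -190.0, 131.1]
tool_rot: [0.007, 0.627, 0.779, 0.01]
wrist_force: [0.2, 0.1, 0.1]
width: 59.9
```

Run:
```python
from h import *
s=r.snapshot('wrist'); cv2.imwrite('pics/w4.png',s['color'][...,::-1])
plan([456,-191.5,60],12,4)
print('exp',proj(s,np.array([456,-191.5,26.])))
import pickle;pickle.dump({k:s[k] for k in s},open('w4.pkl','wb'))
t=r.snapshot('top'); cv2.imwrite('pics/t3.png',cv2.resize(t['color'][165:275,25:275,::-1],None,fx=3.2,fy=3.2,interpolation=cv2.INTER_NEAREST))
```

```text
now [ 465.9 -188.   131.5] yaw 12.48 tilt 1.47 tool z [ 0.024  0.008 -1.   ] F [-0.4  1.1 -0.3] w 59.8 t 7.3
[0, 0, np.float64(0.1), np.float64(-0.0), np.float64(-3.0), np.float64(18.0)]
[0, 0, np.float64(0.1), np.float64(-0.0), np.float64(-3.0), np.float64(18.0)]
[0, 0, np.float64(0.1), np.float64(-0.0), np.float64(-3.0), np.float64(18.0)]
[0, 0, np.float64(0.1), np.float64(-0.0), np.float64(-3.0), np.float64(18.0)]
exp [267.85449718 210.56734621]
```

View pics/w4.png

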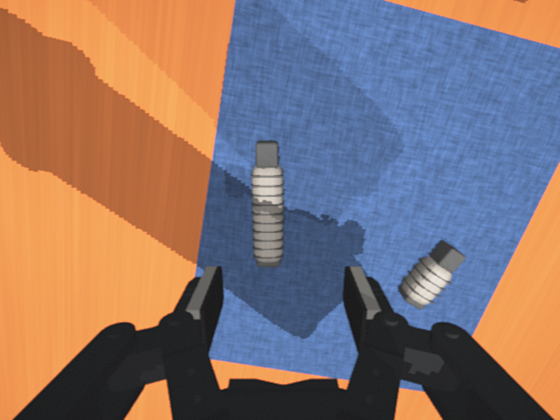

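View pics/t3.png

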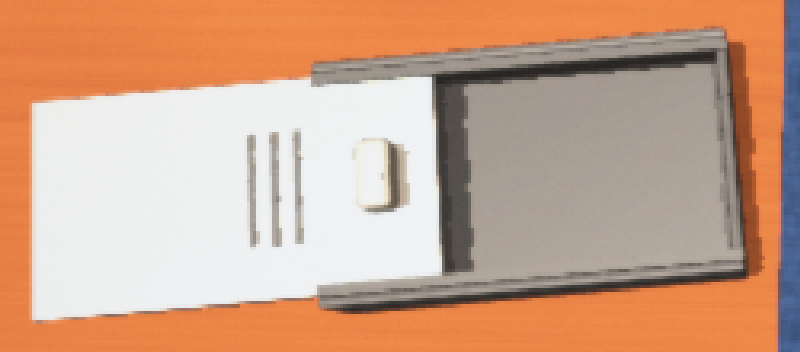

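The wrist view shows the long handle spanning rows 141–266 at column 267, between the jaws and aligned with them. The short handle at (432,275) is well clear. I'll correct the tilt and descend.

Request:
jog_arm(rows=[[[0.7,-0.1,0.2,0,-3,10,60],[0.7,0,0.2,0,-3,20,60],[0,0,0,0,-3,20,60],[0,0,0,0,-2,20,60],[0,0,0,0,0,10,60],[0,0,0,0,0,0,60],[0,0,0,0,0,0,60]]])

```text
clock: 8.05
ee_pos: [460.9, -178.5, 49.5]
tool_rot: [-0.0, 0.622, 0.783, 0.003]
wrist_force: [0.9, -0.7, 0.4]
width: 60.1
```

Run:
```python
from h import *
s=r.snapshot('wrist'); cv2.imwrite('pics/w5.png',s['color'][...,::-1])
plan([456,-191.5,5],12,4)
s=r.snapshot('top')
f=lambda p,z:ray(s,(25-.35+p[0]/3.2,165-.35+p[1]/3.2),z)[:2].round(1)
print('block',f((372,175),75),'case corners',f((724,32),56),f((745,270),56),f((320,302),56),f((312,65),56),'floor far corners',f((715,58),6),f((733,245),6))
```

```text
now [ 461.1 -178.5   49.7] yaw 13.06 tilt 0.32 tool z [ 0.003  0.004 -1.   ] F [0.2 0.6 0.5] w 59.9 t 8.1
[0, 0, np.float64(0.3), np.float64(-3.0), np.float64(-2.0), np.float64(11.0)]
[0, 0, np.float64(0.3), np.float64(-3.0), np.float64(-2.0), np.float64(11.0)]
[0, 0, np.float64(0.3), np.float64(-3.0), np.float64(-2.0), np.float64(11.0)]
[0, 0, np.float64(0.3), np.float64(-3.0), np.float64(-2.0), np.float64(11.0)]
block [524.7 186.6] case corners [607.8  11. ] [482.2  -3.7] [461.1 214. ] [585.4 228.1] floor far corners [605.   18.5] [500.    5.3]
```

View pics/w5.png

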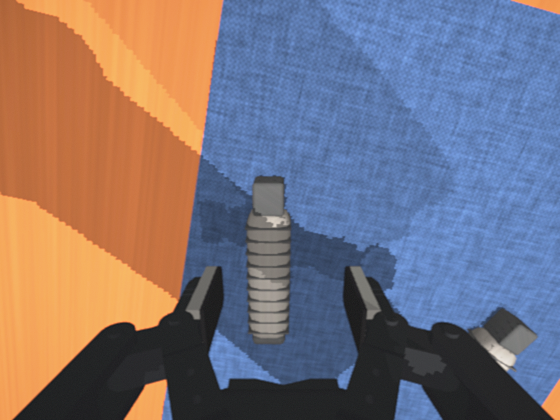

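Run:
```python
from h import *
s=r.snapshot('wrist')
for uv in [(269,178),(269,342)]: print(ray(s,uv,26 if uv[1]>200 else 22), ray(s,uv,20))
print(ray(s,(247,275),20),ray(s,(290,275),20))
```

```text
[ 444.13484167 -135.76990085   22.        ] [ 444.16008855 -136.23499514   20.        ]
[ 467.17445802 -241.17118614   26.        ] [ 468.07951892 -246.38554329   20.        ]
[ 443.89468352 -199.34995442   20.        ] [ 469.91485681 -193.38201976   20.        ]
```

Request:
jog_arm(rows=[[[0.2,-0.2,0.4,-5,-4,0,60],[0,0,0.4,-5,-4,8,60],[0,0,0.2,-2,-1,12,60],[0,0,0,0,0,12,60],[0,0,0,0,0,8,60],[0,0,0,0,0,0,60],[0,0,0,0,0,0,60]]])

```text
clock: 8.9
ee_pos: [454.8, -194.9, 7.0]
tool_rot: [0.001, 0.63, 0.776, 0.001]
wrist_force: [-0.2, 0.1, -0.4]
width: 59.8
```

Run:
```python
from h import *
plan([456,-190.5,5],12,1)
```

```text
now [ 454.8 -194.9    7. ] yaw 11.83 tilt 0.15 tool z [ 0.003 -0.001 -1.   ] F [-0.2  0.1 -0.4] w 59.8 t 8.9
[0, 0, np.float64(-0.2), np.float64(4.0), np.float64(2.0), np.float64(2.0)]
```

Request:
jog_arm(rows=[[[0,0,0,4,1,3,60],[0,0,0,0,0,0,60],[0,0,0,0,0,0,15],[0,0,0,0,0,0,15],[0,0,0,0,0,0,15],[0,0,0,0,0,0,15],[0,0,0,0,0,0,15],[0,0,0,0,0,0,15]]], grip_force=60)

```text
clock: 9.7
ee_pos: [455.8, -189.9, 4.7]
tool_rot: [0.002, 0.63, 0.777, 0.001]
wrist_force: [0.5, -0.5, -0.7]
width: 24.8
```

Request:
jog_arm(rows=[[[0,0,0,0,0,-10,15],[0,0,0,0,0,-20,15],[0,0,0,0,0,-25,15],[0,0,0,0,0,-25,15],[0,0,0,0,0,-20,15],[0,0,0,0,0,0,15],[0,0,0,0,0,0,15]]])

```text
clock: 10.4
ee_pos: [453.5, -190.4, 109.9]
tool_rot: [0.001, 0.631, 0.776, 0.0]
wrist_force: [-0.2, 1.0, -3.0]
width: 24.9
```

Run:
```python
from h import *
s=r.snapshot('wrist'); cv2.imwrite('pics/w6.png',s['color'][...,::-1])
plan([537.8,77.6,110],6.1,10)
```

```text
now [ 453.5 -190.5  109.9] yaw 11.75 tilt 0.08 tool z [ 0.001 -0.    -1.   ] F [-0.3  0.1 -2.3] w 24.8 t 10.45
[0, 0, np.float64(0.6), np.float64(25.0), np.float64(14.0), np.float64(-0.0)]
[0, 0, np.float64(0.6), np.float64(25.0), np.float64(13.0), np.float64(-0.0)]
[0, 0, np.float64(0.6), np.float64(25.0), np.float64(13.0), np.float64(-0.0)]
[0, 0, np.float64(0.6), np.float64(25.0), np.float64(13.0), np.float64(-0.0)]
[0, 0, np.float64(0.6), np.float64(25.0), np.float64(13.0), np.float64(-0.0)]
[0, 0, np.float64(0.6), np.float64(25.0), np.float64(12.0), np.float64(-0.0)]
[0, 0, np.float64(0.6), np.float64(25.0), np.float64(12.0), np.float64(-0.0)]
[0, 0, np.float64(0.6), np.float64(25.0), np.float64(12.0), np.float64(-0.0)]
[0, 0, np.float64(0.6), np.float64(26.0), np.float64(12.0), np.float64(-0.0)]
[0, 0, np.float64(0.6), np.float64(26.0), np.float64(11.0), np.float64(-0.0)]
```

View pics/w6.png

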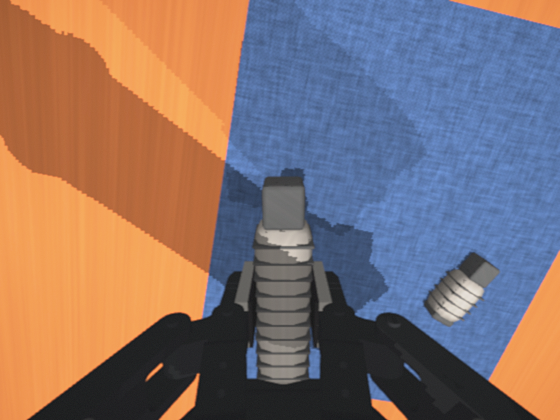

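The handle is held level between the pads (rows 178–382, column 284). Next I'll carry it over the case.

Request:
jog_arm(rows=[[[0,0,0.5,15,8,0,15],[0,0,0.6,25,13,0,15],[0,0,0.6,25,13,0,15],[0,0,0.6,25,13,0,15],[0,0,0.6,25,13,0,15],[0,0,0.6,25,12,0,15],[0,0,0.6,25,12,0,15],[0,0,0.6,25,12,0,15],[0,0,0.6,25,12,0,15],[0,0,0.6,20,10,0,15],[0,0,0.3,12,6,0,15],[0,0,0,0,0,0,15],[0,0,0,0,0,0,15]]])

```text
clock: 11.75
ee_pos: [531.6, 79.6, 92.8]
tool_rot: [-0.006, 0.676, 0.737, -0.011]
wrist_force: [-0.2, -0.7, -2.9]
width: 25.1
```

Run:
```python
from h import *
plan([537.8,77.6,100],6.1,3)
s=r.snapshot('wrist'); cv2.imwrite('pics/w7.png',s['color'][...,::-1])
```

```text
now [531.6  79.6  92.8] yaw 4.96 tilt 1.42 tool z [-0.024 -0.007 -1.   ] F [-0.2 -0.7 -2.9] w 25.1 t 11.75
[0, 0, np.float64(-0.4), np.float64(-1.0), np.float64(2.0), np.float64(-2.0)]
[0, 0, np.float64(-0.4), np.float64(-1.0), np.float64(2.0), np.float64(-2.0)]
[0, 0, np.float64(-0.4), np.float64(-1.0), np.float64(2.0), np.float64(-2.0)]
```

View pics/w7.png

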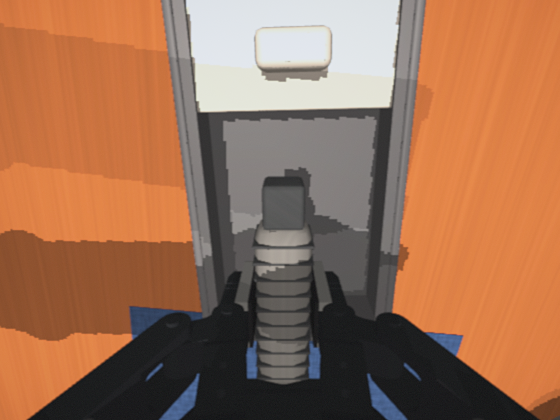

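Request:
jog_arm(rows=[[[-0.7,0.1,-0.5,-1,3,0,15],[-0.7,0.2,-0.5,-1,3,0,15],[0,0,0,0,0,0,15],[0,0,0,0,0,0,15]]])

```text
clock: 12.2
ee_pos: [537.7, 73.4, 93.1]
tool_rot: [0.001, 0.671, 0.741, 0.001]
wrist_force: [0.6, 0.4, -2.1]
width: 24.8
```

Run:
```python
from h import *
plan([537.8,77.6,12],6.1,1)
```

```text
now [537.7  73.4  93.1] yaw 5.7 tilt 0.15 tool z [ 0.003  0.001 -1.   ] F [ 0.6  0.4 -2.1] w 24.8 t 12.2
[0, 0, np.float64(-0.4), np.float64(4.0), np.float64(1.0), np.float64(81.0)]
```

Request:
jog_arm(rows=[[[0,0,-0.4,4,0,0,15],[0,0,0,0,0,10,15],[0,0,0,0,0,16,15],[0,0,0,0,0,16,15],[0,0,0,0,0,10,15],[0,0,0,0,0,0,15],[0,0,0,0,0,0,15]]])

```text
clock: 12.9
ee_pos: [537.3, 78.4, 37.7]
tool_rot: [0.001, 0.668, 0.744, 0.001]
wrist_force: [-0.6, -0.0, -1.5]
width: 25.0
```

Run:
```python
from h import *
plan([537.8,77.6,12],6.1,1)
s=r.snapshot('wrist'); cv2.imwrite('pics/w8.png',s['color'][...,::-1])
```

```text
now [537.3  78.4  37.7] yaw 6.19 tilt 0.17 tool z [ 0.003  0.001 -1.   ] F [-0.6 -0.  -1.5] w 25.0 t 12.9
[0, 0, np.float64(0.1), np.float64(-1.0), np.float64(0.0), np.float64(26.0)]
```

View pics/w8.png

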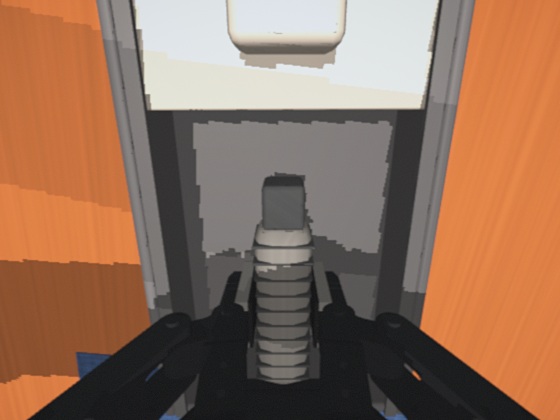

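It is centred between the lips. I'll lower it slowly.

Request:
jog_arm(rows=[[[0,0,0,0,0,8,15],[0,0,0,0,0,6,15],[0,0,0,0,0,4,15],[0,0,0,0,0,3,15],[0,0,0,0,0,2,15],[0,0,0,0,0,0,15],[0,0,0,0,0,0,15]]])

```text
clock: 13.65
ee_pos: [538.6, 78.8, 14.2]
tool_rot: [0.001, 0.668, 0.744, 0.003]
wrist_force: [0.2, 0.4, -2.2]
width: 24.8
```

Request:
jog_arm(rows=[[[0,0,0,0,0,1.5,15],[0,0,0,0,0,1,15],[0,0,0,0,0,1,15],[0,0,0,0,0,0,15]]])

```text
clock: 14.05
ee_pos: [539.0, 78.9, 11.0]
tool_rot: [0.001, 0.668, 0.744, 0.003]
wrist_force: [0.5, -0.0, -2.0]
width: 25.1
```

Request:
jog_arm(rows=[[[0,0,0,0,0,0.7,15],[0,0,0,0,0,0,15],[0,0,0,0,0,0,15]]])

```text
clock: 14.35
ee_pos: [539.3, 78.9, 11.0]
tool_rot: [0.001, 0.668, 0.744, 0.003]
wrist_force: [0.6, -0.3, -2.7]
width: 24.7
```

Request:
jog_arm(rows=[[[0,0,0,0,0,1.5,15],[0,0,0,0,0,0,15],[0,0,0,0,0,0,15]]])

```text
clock: 14.65
ee_pos: [539.7, 79.0, 11.1]
tool_rot: [0.001, 0.668, 0.744, 0.004]
wrist_force: [-0.1, -0.9, -1.8]
width: 24.9
```

Request:
jog_arm(rows=[[[0,0,0,0,0,3,15],[0,0,0,0,0,2,15]]])

```text
clock: 14.85
ee_pos: [539.9, 79.1, 10.6]
tool_rot: [-0.0, 0.668, 0.744, 0.005]
wrist_force: [-12.6, -1.4, 27.6]
width: 24.8
```

Contact with the floor is confirmed. I'll back off slightly and release.

Request:
jog_arm(rows=[[[0,0,0,0,0,-0.5,15],[0,0,0,0,0,0,45],[0,0,0,0,0,0,45],[0,0,0,0,0,0,45],[0,0,0,0,0,0,45],[0,0,0,0,0,0,45]]])

```text
clock: 15.45
ee_pos: [540.6, 79.2, 11.2]
tool_rot: [0.0, 0.668, 0.744, 0.006]
wrist_force: [0.1, 0.1, 0.3]
width: 45.1
```

Run:
```python
from h import *
plan([537.8,77.6,120],6.1,1)
s=r.snapshot('wrist'); cv2.imwrite('pics/w9.png',s['color'][...,::-1])
```

```text
now [540.6  79.2  11.2] yaw 6.17 tilt 0.64 tool z [ 0.008  0.008 -1.   ] F [0.1 0.1 0.3] w 45.1 t 15.45
[0, 0, np.float64(0.1), np.float64(-1.0), np.float64(-3.0), np.float64(-109.0)]
```

View pics/w9.png

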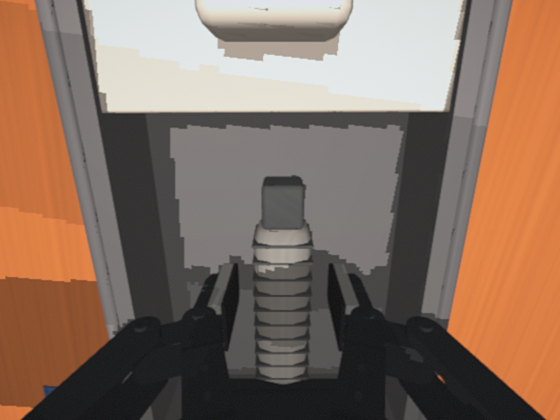

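The handle is flat on the floor, free of both fingers. Rising straight up.

Request:
jog_arm(rows=[[[0,0,0,0,0,-5,45],[0,0,0,0,0,-15,45],[0,0,0,0,0,-20,45],[0,0,0,0,0,-25,45],[0,0,0,0,0,-25,45],[0,0,0,0,0,-15,60],[0,0,0,0,0,0,60],[0,0,0,0,0,0,60]]])

```text
clock: 16.3
ee_pos: [540.3, 77.4, 126.4]
tool_rot: [0.001, 0.669, 0.744, 0.007]
wrist_force: [-0.4, -0.6, 0.1]
width: 59.9
```

Run:
```python
from h import *
plan([525,189,115],6.1,4)
s=r.snapshot('top'); cv2.imwrite('pics/t4.png',s['color'][...,::-1])
```

```text
now [540.3  77.4 126.4] yaw 6.07 tilt 0.78 tool z [ 0.011  0.008 -1.   ] F [-0.4 -0.6  0.1] w 59.9 t 16.3
[0, 0, np.float64(-0.0), np.float64(28.0), np.float64(-1.0), np.float64(3.0)]
[0, 0, np.float64(-0.0), np.float64(28.0), np.float64(-1.0), np.float64(3.0)]
[0, 0, np.float64(-0.0), np.float64(28.0), np.float64(-1.0), np.float64(3.0)]
[0, 0, np.float64(-0.0), np.float64(28.0), np.float64(-1.0), np.float64(3.0)]
```

View pics/t4.png

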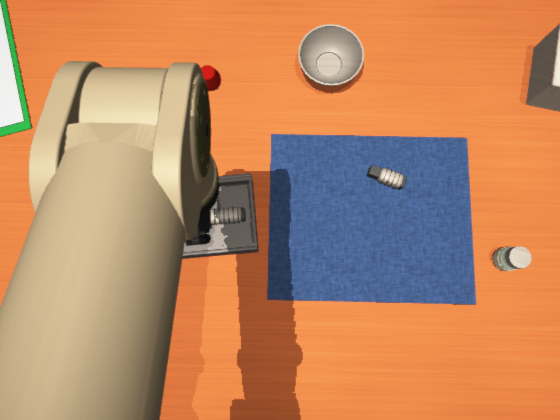

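The handle lies in the case at about (228,215), and the short handle hasn't moved. Back to the block.

Request:
jog_arm(rows=[[[0.3,-0.2,0,20,0,0,60],[0.3,-0.2,0,28,-1,0,60],[0,0,0,28,-1,3,60],[0,0,0,25,-1,3,60],[0,0,0,10,0,3,60],[0,0,0,0,0,0,60],[0,0,0,0,0,0,60]]])

```text
clock: 17.05
ee_pos: [522.7, 186.8, 111.9]
tool_rot: [-0.0, 0.67, 0.742, -0.004]
wrist_force: [0.0, -0.6, 0.3]
width: 60.1
```

Run:
```python
from h import *
plan([525.5,189,59],6.1,4)
s=r.snapshot('wrist'); cv2.imwrite('pics/w10.png',s['color'][...,::-1])
```

```text
now [522.7 186.8 111.9] yaw 5.79 tilt 0.51 tool z [-0.007 -0.006 -1.   ] F [ 0.  -0.6  0.3] w 60.1 t 17.05
[0, 0, np.float64(-0.1), np.float64(0.0), np.float64(1.0), np.float64(13.0)]
[0, 0, np.float64(-0.1), np.float64(0.0), np.float64(1.0), np.float64(13.0)]
[0, 0, np.float64(-0.1), np.float64(0.0), np.float64(1.0), np.float64(13.0)]
[0, 0, np.float64(-0.1), np.float64(0.0), np.float64(1.0), np.float64(13.0)]
```

View pics/w10.png

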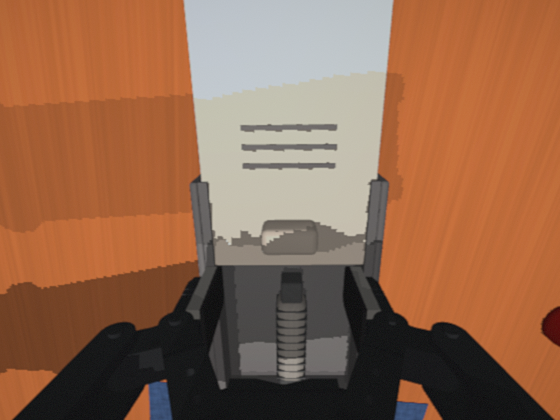

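Request:
jog_arm(rows=[[[-0.2,0.2,-0.2,0,1,10,60],[-0.2,0.2,-0.1,0,1,13,60],[0,0,0,0,1,13,60],[0,0,0,0,0,12,60],[0,0,0,0,0,3,60],[0,0,0,0,0,0,60],[0,0,0,0,0,0,60]]])

```text
clock: 17.8
ee_pos: [527.3, 180.1, 57.0]
tool_rot: [0.0, 0.672, 0.741, 0.0]
wrist_force: [0.6, 0.1, -0.5]
width: 60.0
```

Run:
```python
from h import *
plan([525.5,189,59],6.1,1)
s=r.snapshot('wrist'); cv2.imwrite('pics/w11.png',s['color'][...,::-1])
```

```text
now [527.3 180.1  57. ] yaw 5.59 tilt 0.04 tool z [ 0.001  0.    -1.   ] F [ 0.6  0.1 -0.5] w 60.0 t 17.8
[0, 0, np.float64(-0.5), np.float64(9.0), np.float64(-1.0), np.float64(-2.0)]
```

View pics/w11.png

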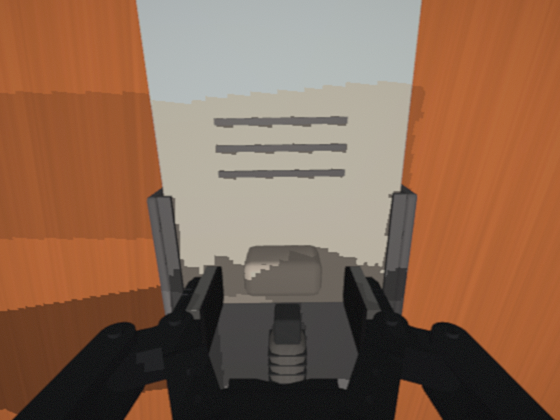

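The block is at (283,270), so I need about 9 mm more along tool x before closing.

Request:
jog_arm(rows=[[[0,0,-0.4,5,0,-1,60],[0,0,0,4,0,-1,60],[0,0,0,0,0,0,60],[0,0,0,0,0,0,30],[0,0,0,0,0,0,30],[0,0,0,0,0,0,30],[0,0,0,0,0,0,30],[0,0,0,0,0,0,30],[0,0,0,0,0,0,30]]], grip_force=30)

```text
clock: 18.75
ee_pos: [526.0, 191.3, 61.3]
tool_rot: [-0.001, 0.668, 0.744, 0.001]
wrist_force: [-1.4, -0.2, 1.2]
width: 35.2
```

Request:
jog_arm(rows=[[[0,0,0,-6,0,0,30],[0,0,0,-10,0,0,30],[0,0,0,-12,0,0,30],[0,0,0,-12,0,0,30],[0,0,0,-12,0,0,30],[0,0,0,-12,0,0,30],[0,0,0,-12,0,0,30],[0,0,0,-12,0,0,30],[0,0,0,-12,0,0,30],[0,0,0,-10,0,0,30],[0,0,0,-8,0,0,30],[0,0,0,-6,0,0,30]]])

```text
clock: 19.95
ee_pos: [540.9, 57.0, 61.3]
tool_rot: [-0.0, 0.669, 0.743, 0.002]
wrist_force: [0.3, 1.7, 0.6]
width: 35.2
```

Run:
```python
from h import *
plan([542,42,61],6.1,1)
```

```text
now [540.9  57.   61.3] yaw 6.05 tilt 0.27 tool z [ 0.003  0.004 -1.   ] F [0.3 1.7 0.6] w 35.2 t 19.95
[0, 0, np.float64(-0.0), np.float64(-15.0), np.float64(-0.0), np.float64(0.0)]
```

Now slowly up to the end stop, watching the y force.

Request:
jog_arm(rows=[[[0,0,0,-4,0,0,30],[0,0,0,-4,0,0,30],[0,0,0,-3,0,0,30],[0,0,0,-2,0,0,30]]])

```text
clock: 20.35
ee_pos: [542.4, 43.2, 61.3]
tool_rot: [-0.0, 0.669, 0.744, 0.002]
wrist_force: [0.2, 2.0, 0.5]
width: 35.2
```

Request:
jog_arm(rows=[[[0,0,0,-2,0,0,30],[0,0,0,-2,0,0,30]]])

```text
clock: 20.55
ee_pos: [542.5, 42.4, 61.2]
tool_rot: [-0.002, 0.668, 0.744, 0.003]
wrist_force: [-0.6, 7.5, 1.8]
width: 35.2
```

The y force rose to 7.5 N with almost no motion, so the cover is at the end stop. Release and retreat.

Request:
jog_arm(rows=[[[0,0,0,-1,0,0,30],[0,0,0,0,0,0,60],[0,0,0,0,0,0,60],[0,0,0,0,0,0,60],[0,0,0,0,0,0,60],[0,0,0,0,0,-10,60],[0,0,0,0,0,-25,60],[0,0,0,0,0,-35,60],[0,0,0,0,0,-35,60],[0,0,0,-30,0,-15,60],[0,0,0,-40,0,0,60],[0,0,0,-40,0,0,60],[0,0,0,-40,0,0,60],[0,0,0,-40,0,0,60],[0,0,0,0,0,0,60],[0,0,0,0,0,0,60]]])

```text
clock: 22.15
ee_pos: [563.5, -157.4, 193.0]
tool_rot: [0.001, 0.667, 0.745, 0.003]
wrist_force: [1.0, 0.7, 0.6]
width: 59.9
```

Run:
```python
from h import *
plan([542,42,61],6.1,1)
s=r.snapshot('top'); cv2.imwrite('pics/t5.png',s['color'][...,::-1])
s=r.snapshot('scene'); cv2.imwrite('pics/s5.png',s['color'][...,::-1])
```

```text
now [ 563.5 -157.4  193. ] yaw 6.33 tilt 0.36 tool z [ 0.006  0.003 -1.   ] F [1.  0.7 0.6] w 59.9 t 22.15
[0, 0, np.float64(0.2), np.float64(201.0), np.float64(1.0), np.float64(132.0)]
```

View pics/t5.png

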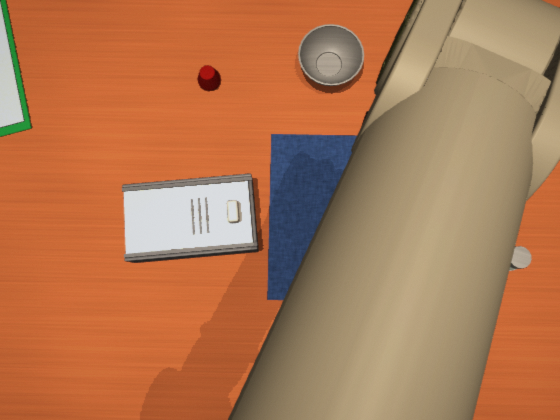

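View pics/s5.png

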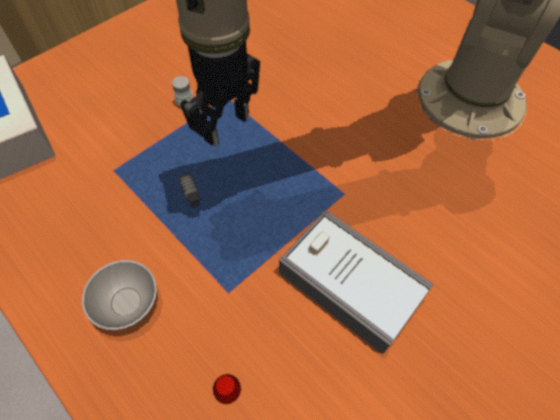

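Both views show the cover flush with the case ends, with the block at (232,211) in the top view. The arm is clear and the short handle is at its original (190,188) in the scene view.

Run:
```python
from h import *
s=r.snapshot('top');b=ray(s,(232.3,211),75)[:2]-[534.1,112.4];print('cover y',b@[-.106,.994])
print(r.hand_in())
```

```text
cover y -74.4016582353989
the job is handed in; nothing more can be done
None
```

I slid the cover back, laid the longer handle flat in the case, slid the cover shut again and handed the job in at about 22 s. No verdict was reported.

- **Opening:** I pulled the cover back to y ≈ +75 mm, against the 95 mm from shut (y = +20 mm) that was required. I stopped just short of the end stop.
- **Placing the handle:** I lowered it until it touched the floor of the case, then let go. The last contact step read 28 N at the wrist, more than I intended but under the limits. After release, the wrist picture showed the handle flat and free of both fingers.
- **Closing:** I pushed the cover until it met the end stop, where the force rose to 7.5 N and it stopped moving. The top view then put the grip block at y ≈ -74 mm, with -75 being fully shut.
- **Final state:** The arm was clear of everything. By eye in the scene view, the shorter handle was where it started. I could not see the longer handle again once the cover was shut.

No check failed or disagreed beyond 2–5 mm between camera readings.

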